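Sort the cut stones into the specimen trays

TASK

Sort the five loose cut stones (two drill cores, two sawn slabs and one disc) into the white trays, each into the tray whose ledge carries a specimen of the same kind. Set them down gently on the tray floor, cores standing upright, slabs and disc lying flat, nothing on top of anything else, and leave the two rough stones where they are.

Things in the scene. Friction and masses are not known exactly. Their poses are not given: they have to be found in the camera images.
- core_a: Grey stone drill core: a plain cylinder 32 mm in diameter and 55 mm high, standing upright on the table, 0.12 kg (mass varies by up to a third). Origin: centre of its underside; z is the cylinder's axis, up. One of two alike.
- core_b: Grey stone drill core: a plain cylinder 32 mm in diameter and 55 mm high, standing upright on the table, 0.12 kg (mass varies by up to a third). Origin: centre of its underside; z is the cylinder's axis, up. One of two alike.
- slab_a: Grey sawn stone slab: a flat block 60 (its x) x 40 (its y) x 18 mm (z), lying flat on the table at any yaw, 0.12 kg (mass varies by up to a third). Origin: centre of its underside. One of two alike.
- slab_b: Grey sawn stone slab: a flat block 60 (its x) x 40 (its y) x 18 mm (z), lying flat on the table at any yaw, 0.12 kg (mass varies by up to a third). Origin: centre of its underside. One of two alike.
- disc: Grey stone disc: a flat cylinder 54 mm in diameter and 16 mm thick, lying flat on the table, 0.10 kg (mass varies by up to a third). Origin: centre of its underside; z is its axis, up.
- core_tray: Fixed white tray with a short upright piece of core, 32 mm across glued on its ledge (top 60 mm above the table). Outside 120 (x) x 160 (y) x 25 mm, walls and floor 5 mm thick, open inside 110 x 150 mm. Origin: centre of the underside; z up; +x away from the robot within 0.08 rad. The solid ledge, 25 mm high, lies beyond the tray from x = 60 to 112 mm, specimen midway.
- slab_tray: Fixed white tray with a rectangular slab, 60 x 40 mm glued on its ledge (top 43 mm above the table). Outside 120 (x) x 160 (y) x 25 mm, walls and floor 5 mm thick, open inside 110 x 150 mm. Origin: centre of the underside; z up; +x away from the robot within 0.08 rad. The solid ledge, 25 mm high, lies beyond the tray from x = 60 to 112 mm, specimen midway.
- disc_tray: Fixed white tray with a stone disc (54 mm across) glued on its ledge (top 41 mm above the table). Outside 120 (x) x 160 (y) x 25 mm, walls and floor 5 mm thick, open inside 110 x 150 mm. Origin: centre of the underside; z up; +x away from the robot within 0.08 rad. The solid ledge, 25 mm high, lies beyond the tray from x = 60 to 112 mm, specimen midway.
- rough_a: Rough lump of broken grey-brown stone, about 62 x 52 x 40 mm, flat underneath, loose among the cut stones. Not to be moved. Origin: centre of its underside.
- rough_b: Rough lump of broken reddish-brown stone, about 56 x 58 x 36 mm, flat underneath, loose among the cut stones. Not to be moved. Origin: centre of its underside.
Things that resemble listed ones, but are neither listed nor needed, are in the scene too. What is shaped like the core_tray but orange is not meant. What is shaped like the slab_b but pink is not meant.

How it is judged:
At the end, for the whole second after the job is handed in: Both cores are in the tray with the core specimen, both slabs in the tray with the slab specimen and the disc in the tray with the disc specimen: each within the tray's inside, its underside within 4 mm of the tray floor, upright or flat to within 0.1 rad, not touched by the fingers and at rest (x of core_a in the frame of core_tray between -0.055 and 0.055 m and y of core_a in the frame of core_tray between -0.075 and 0.075 m and z of each of core_a, core_b in the frame of core_tray below 0.009 m and angle between each of core_a, core_b, slab_a, slab_b, disc's own z axis and vertical below 0.1 rad and linear speed of each of core_a, core_b, slab_a, slab_b, disc below 0.02 m/s and angular speed of each of core_a, core_b, slab_a, slab_b, disc below 0.2 rad/s and contact force between the fingers and core_a below 0.05 N and x of core_b in the frame of core_tray between -0.055 and 0.055 m and y of core_b in the frame of core_tray between -0.075 and 0.075 m and contact force between the fingers and core_b below 0.05 N and x of slab_a in the frame of slab_tray between -0.055 and 0.055 m and y of slab_a in the frame of slab_tray between -0.075 and 0.075 m and z of each of slab_a, slab_b in the frame of slab_tray below 0.009 m and contact force between the fingers and slab_a below 0.05 N and x of slab_b in the frame of slab_tray between -0.055 and 0.055 m and y of slab_b in the frame of slab_tray between -0.075 and 0.075 m and contact force between the fingers and slab_b below 0.05 N and x of disc in the frame of disc_tray between -0.055 and 0.055 m and y of disc in the frame of disc_tray between -0.075 and 0.075 m and z of disc in the frame of disc_tray below 0.009 m and contact force between the fingers and disc below 0.05 N).
It fails at once if a cut stone is dropped from more than about 2 cm, or knocked flying ((contact force between the fingers and core_a below 0.05 N and linear speed of core_a above 0.6 m/s) or (contact force between the fingers and core_b below 0.05 N and linear speed of core_b above 0.6 m/s) or (contact force between the fingers and slab_a below 0.05 N and linear speed of slab_a above 0.6 m/s) or (contact force between the fingers and slab_b below 0.05 N and linear speed of slab_b above 0.6 m/s) or (contact force between the fingers and disc below 0.05 N and linear speed of disc above 0.6 m/s)).
It fails at once if a rough stone is shifted by more than 20 mm (distance of any of rough_a, rough_b from where it was at the start of the episode above 0.02 m).
It also fails if it takes over 112 s, if anything falls off the work surface, if the arm or the gripper's body presses on something with over 40 N, if the wrist force passes 120 N, or if a joint passes its speed limit or range.

ROBOT

A 7-joint arm with a two-finger parallel gripper is mounted at the origin on the work surface. World frame = base frame: x ahead of the robot, y to its left, z up, the work surface at z = 0. Lengths are in m, angles in rad, forces in N, time in s.
With the tool pointing down it reaches from about 0.425 to 0.875 m from the base axis. Payload 8.4 kg.
Tool frame: the origin (TCP) lies on the front face of the gripper's body, between the roots of the fingers; the fingertips stand 73 mm ahead of it and the grasp point (between the pads) lies 54 mm ahead of it; z points along the fingers, y is the line along which they close (so a half turn about z gives the same grasp; the last joint's range is limited). The gripper opens to 85 mm and grips with 20 to 120 N. Pads are 22 mm wide; open, the fingers measure 114 mm over their backs; the gripper's body (76 mm by 85 mm) begins 54 mm behind the grasp point. The pads swing forward as they close: fully open they stand 13 mm farther back than shut.
Start: joints at [1.128, 0.333, 0.04, 1.465, -0.013, 1.343, -0.059], TCP at [0.219, -0.612, 0.304] pointing down, gripper open.
Joint ranges: [-2.58, 2.58], [-0.38, 2.09], [-1.3, 1.39], [0.25, 2.4], [-1.5, 4.64], [0.08, 2.09], [-2.65, 2.65]. Speed limits (rad/s): [2.22, 2.22, 2.79, 2.79, 3.14, 3.14, 3.14].

INTERFACE

Orientations are given as a unit quaternion [x, y, z, w].
In Python, from rig import robot, camera, job, finder gives the robot as it stands.
- The arm moves only by the tool drive_tool, never from a script. Its argument "increments" is a list that holds one entry, the list of rows, each a list of 5 numbers: the opening, from 0 (shut) to 1 (fully open), then the shift along the tool's x, y, z in m, then the turn about the tool's z in degrees. In form: [[[fingers, tx, ty, tz, yaw], ...]]. A call has 1 to 8 rows; each row is the pose to reach, as a shift and turn from the pose commanded when the call began, along the tool's axes at that moment; what a row does not reach only later rows make up. A row lasts 1/8 s, in which the tool goes at most 62.5 mm and 10.7 degrees, less where a joint would pass 70% of its speed; a pose out of reach is approached as far as the arm can. A call with a gripper value outside its range is refused whole. The fingers move at their own pace and stop on an object; "newtons" is the grip in N (left out, the last holds). Time passes only in rows, so rows that repeat a pose let the fingers close. It gives the time, the measured TCP pose, the force, the opening and the grip force at its end, in the units of the state.
- robot.get_obs(): the state, without advancing time (a new reading comes with each control period).
- camera(name): name is "scene" or "top" or "wrist"; returns a dict with "img" (420x560x3 uint8, red, green, blue), "fx", "fy", "cx", "cy" (pixels), "dist" ([k1, k2, p1, p2, k3] as OpenCV has them; the pictures are not rectified), "origin" and "attitude" of the camera in the world; the wrist camera has in their place "hand_eye" (4x4, takes a point from camera to tool coordinates, whose origin is the TCP and whose axes are the flange's). Camera axes: x right, y down, z forward; pixel columns grow to the right and rows downward; lengths in m; the calibration is good to about 2 mm. A picture is of the moment at which its call begins: read the wrist's pose just before it. There is no depth.
- job.finish_job(): hands the job in; it is judged then, once.
Trained networks look in a picture, given as the dict that the camera call returned (one of the last four; its "shot" number tells which), for a name from the list of things; names that differ only in an ending like _2 or _b are one class to them, and where a whole thing is asked for, a point or a joint stands for the part that bears it (a point fixed in the world has none). Each returns a list of dicts, best first, with "confidence" (0 to 1); they miss things now and then, are a little off and sometimes report something else, mostly with a low value. They report only what shows in the picture. A call takes as long as a camera call. They do not tell look-alikes from the thing itself.
- finder.search_frame(picture, name): "box" ([left, top, right, bottom] in pixels, round what is visible of it).
- finder.masks_of(picture, name): "region" (420x560 bool, what is visible of it) and "box" ([left, top, right, bottom] in pixels, round what is visible of it).
- finder.spot_point(picture, name): "location" ([row, column] in pixels: a listed point, or the origin of a listed thing).
The state is a dict: "t": time; "joints": joint angles; "qd": joint speeds; "joint_efforts": joint torques, N m; "ee_pos": TCP position; "eef_rot": TCP orientation; "ft_force": force on the tool from outside, world axes, zero at the start; "torque": the same for the moment, N m; "gripper_width": finger opening in m; "grasp_force": force on a finger pad.
Only numpy, scipy, OpenCV 4.12 (cv2) and the standard library are available. Lean on these libraries where they do the work, as an engineer would, in place of code of your own. Each camera call takes 0.05 s, during which the arm holds its last target. There are 200 camera calls.

## Working session

There is one attempt and no reset: what is moved stays moved. The work goes in short steps, Python scripts to look and compute and a tool call to move; the robot and the scene stay as the last step left them, time stands still between calls to the robot, and variables do not carry over. Pictures are saved under pics/ and viewed, at most 14 in all, crops included, and the job is handed in when it is done.

Besides the shell and the picture viewer there is one more tool, called as name([rows], argument=value, ...), one row to a line, values as JSON. drive_tool: Moves the arm, as the interface text tells. Its arguments: {"type":"object","properties":{"increments":{"type":"array"},"newtons":{"type":"number"}},"required":["increments"]}

```bash
ls; mkdir -p pics; python3 - <<'E'
from rig import robot,camera,job,finder
import cv2,numpy as np
print(robot.get_obs())
for n in ["scene","top"]:
    p=camera(n); cv2.imwrite(f"pics/{n}0.png",p["img"][:,:,::-1])
    print({k:v for k,v in p.items() if k!="img"})
    for nm in ["core_a","slab_a","disc","core_tray","slab_tray","disc_tray","rough_a","rough_b"]:
        r=finder.masks_of(p,nm)
        print(nm,[(round(d["confidence"],2),[int(x) for x in d["box"]]) for d in r])
        r=finder.spot_point(p,nm)
        print('   ',[(round(d["confidence"],2),[int(x) for x in d["location"]]) for d in r])
E
```

```text
pics
{'t': 0.0, 'joints': array([ 1.12781161,  0.33392279,  0.03988073,  1.46629234, -0.01341441,
        1.34327165, -0.0584728 ]), 'qd': array([-6.14356202e-04, -9.85223755e-05,  7.12670445e-04, -1.16013051e-03,
        9.33031598e-04, -6.01414654e-04,  1.54429181e-03]), 'joint_efforts': array([-3.95421930e-04, -6.58551836e+01,  1.36518940e+00, -4.05555725e+01,
        1.68250274e-02,  1.24989779e-02,  3.17205854e-05]), 'ee_pos': array([ 0.21895045, -0.61165398,  0.30300325]), 'eef_rot': array([ 9.85262532e-01,  1.71047011e-01, -1.87882339e-04, -7.92010702e-04]), 'ft_force': array([ 0.24068061, -0.45770552,  0.13466895]), 'torque': array([ 0.09348714, -0.0297848 ,  0.01313099]), 'grasp_force': 0.0, 'gripper_width': 0.08517850578020741}
{'fx': 492.3496933511239, 'fy': 492.3496933511239, 'cx': 280.6890352918809, 'cy': 207.1742846202667, 'dist': array([-0.10703089,  0.        ,  0.        ,  0.        ,  0.        ]), 'origin': array([ 1.02286697, -0.53995793,  0.72061582]), 'attitude': array([ 0.8358796 ,  0.35222795, -0.16954921, -0.38534897]), 'shot': 1}
core_a [(0.98, [285, 209, 3
[... 1307 characters left out ...]
.69, [222, 396]), (0.64, [227, 162]), (0.64, [184, 152])]
disc [(0.77, [352, 195, 371, 215]), (0.46, [232, 212, 250, 237])]
    [(0.8, [203, 358])]
core_tray [(0.8, [249, 112, 310, 175]), (0.66, [127, 260, 190, 329]), (0.37, [149, 217, 176, 241])]
    [(0.77, [154, 281]), (0.73, [302, 161])]
slab_tray [(0.65, [176, 111, 237, 173])]
    [(0.8, [153, 205]), (0.7, [151, 360])]
disc_tray [(0.61, [331, 110, 391, 171]), (0.19, [233, 214, 248, 237])]
    [(0.93, [149, 359])]
rough_a [(0.59, [231, 214, 245, 237]), (0.57, [315, 213, 332, 234])]
    [(0.66, [225, 241]), (0.66, [225, 325])]
rough_b [(0.59, [231, 214, 245, 237]), (0.57, [315, 213, 332, 234])]
    [(0.66, [225, 241]), (0.66, [225, 325])]
```

```bash
python3 - <<'E'
import cv2
i=cv2.imread("pics/top0.png"); c=i[100:340,110:430]
cv2.imwrite("pics/top0c.png",cv2.resize(c,None,fx=2.5,fy=2.5,interpolation=2))
E
```

```text
(no output)
```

View pics/top0c.png

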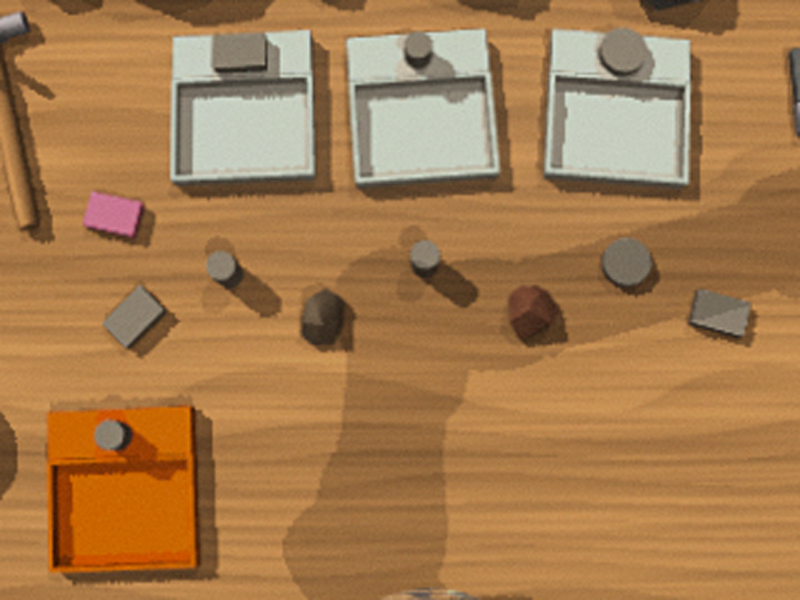

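View pics/scene0.png

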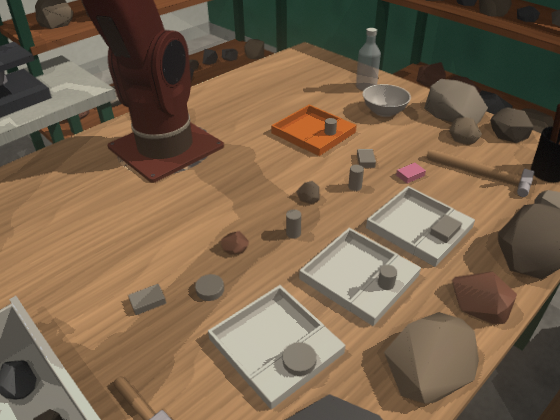

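The top picture (2.5x crop) shows the white trays left to right: slab (243,110), core (423,110), disc (618,110). The loose cores are at (222,265) and (425,257), the slabs at (135,317) and (720,313), and the disc at (627,262). The rough stones are at (323,318) and (531,312). The look-alikes, the orange tray at (122,485) and the pink slab at (113,215), are excluded by colour. The scene picture agrees with this.

```bash
cat > h.py <<'E'
from rig import robot,camera,job,finder
import cv2,numpy as np
from scipy.spatial.transform import Rotation as R
def cam_pose(p,obs=None):
    if "hand_eye" in p:
        T=np.eye(4);T[:3,:3]=R.from_quat(obs["eef_rot"]).as_matrix();T[:3,3]=obs["ee_pos"]
        T=T@p["hand_eye"];return T[:3,:3],T[:3,3]
    return R.from_quat(p["attitude"]).as_matrix(),np.array(p["origin"])
def K(p): return np.array([[p["fx"],0,p["cx"]],[0,p["fy"],p["cy"]],[0,0,1.]])
def toplane(p,uv,z,obs=None):
    """pixels (col,row) -> world points on plane z"""
    A,o=cam_pose(p,obs)
    n=cv2.undistortPoints(np.array(uv,float).reshape(-1,1,2),K(p),p["dist"]).reshape(-1,2)
    d=np.c_[n,np.ones(len(n))]@A.T
    return o+d*((z-o[2])/d[:,2])[:,None]
def proj(p,X,obs=None):
    A,o=cam_pose(p,obs)
    c=(np.atleast_2d(X)-o)@A
    return cv2.projectPoints(c,np.zeros(3),np.zeros(3),K(p),p["dist"])[0].reshape(-1,2)
def yaw(obs):
    "world yaw of tool x axis, deg (tool y axis is at yaw-90 as z is down)"
    x=R.from_quat(obs["eef_rot"]).as_matrix()[:,0];return np.degrees(np.arctan2(x[1],x[0]))
def delta(target,yaw_t,obs):
    "move row tx,ty,tz,yaw from current pose to TCP target and tool-x yaw (mod 180)"
    M=R.from_quat(obs["eef_rot"]).as_matrix()
    t=M.T@(np.array(target)-obs["ee_pos"])
    dy=-(yaw_t-yaw(obs)); dy=(dy+90)%180-90
    return np.round(t,4),round(dy,1)
E
python3 - <<'E'
from h import *
p=camera("top")
f=lambda a:[[110+x/2.5,100+y/2.5] for x,y in a]
def show(n,a,z):
    w=toplane(p,f(a),z); print(n,np.round(w[:,:2],3).tolist())
show("cores",[(222,264),(425,253)],.055)
show("slabL corners",[(140,287),(165,314),(130,347),(105,320)],.018)
show("slabR corners",[(697,289),(750,304),(742,337),(690,321)],.018)
show("disc",[(627,261)],.016)
show("rough",[(323,318),(531,312)],.02)
for n,a in dict(slabT=[(173,79),(310,75),(315,178),(172,183)],coreT=[(350,83),(491,74),(498,178),(355,186)],discT=[(551,74),(691,85),(689,185),(546,177)]).items():
    show(n,a,.025); w=toplane(p,f(a),.025); print(w.mean(0))
o=robot.get_obs();print(yaw(o),o["t"])
w=camera("wrist");print(w["hand_eye"],w["fx"])
E
```

```text
cores [[0.472, 0.222], [0.483, 0.005]]
slabL corners [[0.454, 0.32], [0.424, 0.291], [0.387, 0.329], [0.417, 0.358]]
slabR corners [[0.45, -0.295], [0.433, -0.354], [0.397, -0.343], [0.415, -0.286]]
disc [[0.482, -0.218]]
rough [[0.419, 0.116], [0.425, -0.11]]
slabT [[0.693, 0.292], [0.696, 0.135], [0.575, 0.127], [0.57, 0.287]]
[0.63351792 0.21004019 0.025     ]
coreT [[0.686, 0.089], [0.696, -0.07], [0.574, -0.076], [0.565, 0.082]]
[0.6304643  0.00619717 0.025     ]
discT [[0.696, -0.139], [0.685, -0.299], [0.567, -0.29], [0.575, -0.13]]
[ 0.63077442 -0.21417527  0.025     ]
19.69530596924933 1.75
[[-4.53905250e-04 -9.49977164e-01 -3.12319038e-01  7.98407459e-02]
 [ 9.99999887e-01 -4.75722610e-04 -6.33833528e-06 -3.50172633e-04]
 [-1.42555954e-04 -3.12319006e-01  9.49977273e-01 -6.96594096e-02]
 [ 0.00000000e+00  0.00000000e+00  0.00000000e+00  1.00000000e+00]] 304.55065054349717
```

```bash
python3 -c "
from h import *
o=robot.get_obs();print(delta([.424,-.32,.22],74,o))"
```

```text
(array([ 0.2913, -0.2058,  0.0839]), np.float64(-54.3))
```

drive_tool([
  [[1,0.05,-0.035,0.0,-9],[1,0.1,-0.07,0.02,-18],[1,0.15,-0.105,0.04,-27],[1,0.2,-0.14,0.06,-36],[1,0.25,-0.175,0.08,-45],[1,0.291,-0.206,0.084,-54],[1,0.291,-0.206,0.084,-54.3],[0.8,0.291,-0.206,0.084,-54.3]],
])

```text
t: 2.8
ee_pos: [0.4234, -0.3205, 0.2201]
eef_rot: [0.799, 0.601, -0.0, 0.0]
ft_force: [-0.7, -1.2, 0.1]
gripper_width: 0.0697
grasp_force: 0.0
```

```bash
cat >> h.py <<'E'
def shot(name):
    o=robot.get_obs();p=camera("wrist");cv2.imwrite(f"pics/{name}.png",p["img"][:,:,::-1]);return o,p
def measure(o,p,cls,ztop,near):
    "rect (centre, size, long-axis yaw) of masks of cls, outline taken at ztop, nearest to 'near' first"
    out=[]
    for d in finder.masks_of(p,cls):
        c=max(cv2.findContours(d["region"].astype(np.uint8),0,1)[0],key=cv2.contourArea).reshape(-1,2)
        w=toplane(p,c,ztop,o)[:,:2]
        (ce,s,a)=cv2.minAreaRect((w*1000).astype(np.float32))
        if s[0]<s[1]: a+=90;s=s[::-1]
        out.append((np.linalg.norm(np.array(ce)/1000-near),round(d["confidence"],2),np.round(ce,1),np.round(s,1),round(a%180,1),c))
    return sorted(out,key=lambda t:t[0])
def overlay(p,pts,name,f=1):
    im=p["img"][:,:,::-1].copy()
    for u in pts: cv2.circle(im,tuple(int(round(v)) for v in u),1,(0,0,255),-1)
    cv2.imwrite(f"pics/{name}.png",cv2.resize(im,None,fx=f,fy=f))
E
python3 - <<'E'
from h import *
o,p=shot("w1");print(o["ee_pos"],yaw(o),o["t"],o["joints"])
for m in measure(o,p,"slab_a",.018,[.424,-.32]):print(m[:5])
E
```

```text
[ 0.42338674 -0.3204643   0.22013755] 73.94194835585404 2.8 [ 0.82414489  0.17229285 -0.28655616  1.84822323  0.05421368  1.12828073
  0.23812088]
(np.float64(0.000710504025052784), 0.87, array([ 424.7, -319.8]), array([62.9, 40.6]), 75.7)
```

View pics/w1.png

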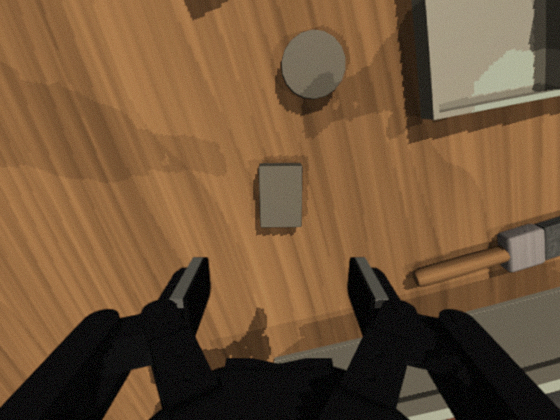

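The wrist view shows the slab centred at (280,195) between the fingers, with the disc at (313,63). I'll descend and grip the slab.

drive_tool([
  [[0.8,0,0,0.05,-1],[0.8,0,0,0.1,-1],[0.8,0,0,0.13,-1],[0.8,0,0,0.143,-1],[0.5,0,0,0.145,-1],[0.3,0,0,0.145,-1],[0.3,0,0,0.145,-1],[0.3,0,0,0.145,-1]],
], newtons=40)

```text
t: 3.9
ee_pos: [0.4241, -0.3204, 0.076]
eef_rot: [0.793, 0.609, 0.0, 0.001]
ft_force: [-0.6, 0.2, 6.0]
gripper_width: 0.0392
grasp_force: 42.0
```

```bash
python3 -c "
from h import *
o=robot.get_obs();print(delta([.634,.173,.22],91.5,o))"
```

```text
(array([ 0.5308,  0.0752, -0.1443]), np.float64(-16.5))
```

drive_tool([
  [[0.3,0,0,-0.03,0],[0.3,0,0,-0.08,0],[0.3,0.03,0.005,-0.13,0],[0.3,0.08,0.011,-0.145,0],[0.3,0.13,0.018,-0.145,-4],[0.3,0.18,0.025,-0.145,-8],[0.3,0.23,0.032,-0.145,-12],[0.3,0.28,0.04,-0.145,-16.5]],
])

```text
t: 4.9
ee_pos: [0.5351, -0.0583, 0.2203]
eef_rot: [0.697, 0.717, 0.0, 0.0]
ft_force: [0.1, -0.7, -1.1]
gripper_width: 0.0394
grasp_force: 41.2
```

```bash
python3 -c "
from h import *
o=robot.get_obs();print(delta([.634,.173,.22],91.5,o),o['gripper_width'])"
```

```text
(array([2.284e-01, 1.055e-01, 2.000e-04]), np.float64(0.1)) 0.03935942725608512
```

drive_tool([
  [[0.3,0.045,0.02,0,0],[0.3,0.09,0.04,0,0],[0.3,0.135,0.062,0,0],[0.3,0.18,0.083,0,0],[0.3,0.21,0.098,0,0],[0.3,0.228,0.105,0,0],[0.3,0.228,0.105,0,0]],
])

```text
t: 5.78
ee_pos: [0.6335, 0.1719, 0.2198]
eef_rot: [0.697, 0.717, -0.0, -0.0]
ft_force: [-0.2, -0.4, -0.7]
gripper_width: 0.0388
grasp_force: 41.2
```

```bash
python3 - <<'E'
from h import *
o,p=shot("w2");print(o["ee_pos"],yaw(o),o["t"])
for m in measure(o,p,"slab_tray",.025,[.634,.21]):print(m[:5])
E
```

```text
[0.6334633  0.17189266 0.219753  ] 91.59894113387797 5.775
(np.float64(0.02782226692144811), 0.63, array([661.8, 211.2]), array([172.9, 161. ]), 1.7)
```

View pics/w2.png

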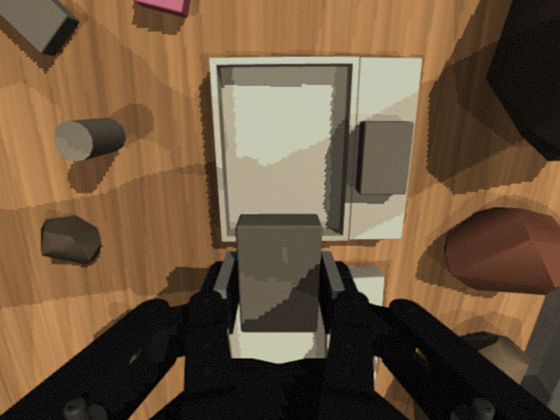

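The view shows the slab tray with its rim corners at (210,58), (358,58), (347,240) and (222,241). The slab is held straight at (280,270).

```bash
python3 - <<'E'
from h import *
o=robot.get_obs();p=camera("wrist")
w=toplane(p,[(210,58),(358,58),(347,240),(222,241),(420,57),(404,239)],.025,o);print(w.round(3)[:,:2],w[:4].mean(0))
w=toplane(p,[(238,215),(320,215)],.14,o);print(w.round(3)) # slab front edge, held
E
```

```text
[[0.576 0.285]
 [0.694 0.288]
 [0.699 0.13 ]
 [0.58  0.126]
 [0.744 0.291]
 [0.754 0.132]] [0.63717261 0.20720142 0.025     ]
[[0.611 0.195 0.14 ]
 [0.654 0.196 0.14 ]]
```

drive_tool([
  [[0.3,0.004,0.004,0.05,0],[0.3,0.004,0.004,0.09,0],[0.3,0.004,0.004,0.115,0],[0.3,0.004,0.004,0.128,0],[0.3,0.004,0.004,0.134,0],[0.3,0.004,0.004,0.137,0],[0.3,0.004,0.004,0.138,0],[0.3,0.004,0.004,0.138,0]],
])

```text
t: 6.92
ee_pos: [0.6379, 0.1751, 0.0826]
eef_rot: [0.698, 0.716, 0.0, 0.0]
ft_force: [-1.0, 0.5, -1.2]
gripper_width: 0.0387
grasp_force: 41.2
```

drive_tool([
  [[0.6,0,0,0,0],[0.6,0,0,0,0],[0.6,0,0,-0.005,0],[0.6,0,0,-0.03,0],[0.6,0,0,-0.08,0],[0.7,0,0,-0.138,0],[0.8,0,0,-0.138,0]],
])

```text
t: 7.8
ee_pos: [0.6397, 0.1762, 0.2261]
eef_rot: [0.698, 0.716, 0.004, 0.002]
ft_force: [-0.1, 0.5, -1.1]
gripper_width: 0.0683
grasp_force: 0.0
```

```bash
python3 - <<'E'
from h import *
o,p=shot("w3");print(o["ee_pos"],yaw(o),o["t"])
for m in measure(o,p,"slab_a",.023,[.638,.17]):print(m[:5])
for m in measure(o,p,"core_a",.055,[.47,.22]):print(m[:5])
print(delta([.4205,.3245,.22],135,o))
E
```

```text
[0.63969175 0.1761995  0.22608962] 91.4997543647361 7.8
(np.float64(0.005262465613461933), 0.79, array([637.1, 175.2]), array([61.9, 39.1]), 92.1)
(np.float64(0.1859398372614343), 0.67, array([538.7, 327.2]), array([45.5, 18.2]), 0.1)
(np.float64(0.2536272116942925), 0.89, array([434.1, 320.9]), array([60.8, 43.6]), 136.0)
(np.float64(0.01635822374755474), 0.66, array([485.1, 226.3]), array([58.1, 30.3]), 11.4)
(array([ 0.154 , -0.2153,  0.0045]), np.float64(-43.5))
```

View pics/w3.png

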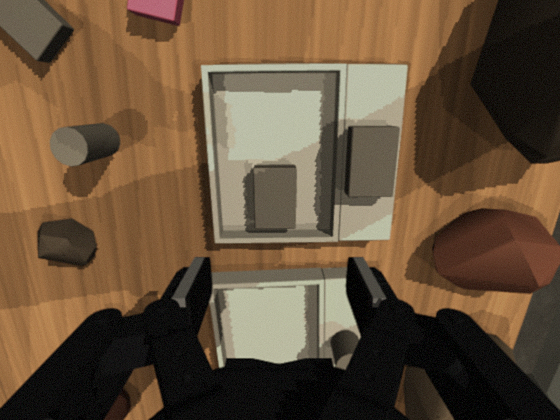

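The view shows the first slab flat in the tray's lower half at (275,197). The next target is the second grey slab at about (0.42, 0.32). It is grey; the pink one at (155,8) is the look-alike.

drive_tool([
  [[0.8,0.03,-0.043,0,-9],[0.8,0.06,-0.086,0,-18],[0.8,0.09,-0.129,0,-27],[0.8,0.12,-0.172,0,-36],[0.8,0.15,-0.21,0.004,-43.5],[0.8,0.154,-0.215,0.004,-43.5],[0.8,0.154,-0.215,0.004,-43.5]],
])

```text
t: 8.82
ee_pos: [0.4186, 0.3228, 0.2152]
eef_rot: [0.383, 0.924, -0.001, -0.0]
ft_force: [0.4, 0.1, -0.5]
gripper_width: 0.0682
grasp_force: 0.0
```

```bash
python3 - <<'E'
from h import *
o,p=shot("w4");print(o["ee_pos"],yaw(o),o["t"])
for m in measure(o,p,"slab_a",.018,[.4205,.3245]):
  print(m[:5]); print(delta([*m[2]/1000,.0755],m[4],o))
E
```

```text
[0.41855037 0.32284696 0.21515108] 134.96925957544804 8.825
(np.float64(0.004001850651522375), 0.79, array([420. , 328.5]), array([62.6, 40.4]), 135.0)
(array([0.003 , 0.0052, 0.1396]), np.float64(-0.0))
(np.float64(0.117849204691818), 0.75, array([533.5, 357.8]), array([60.4, 50. ]), 78.2)
(array([-0.0565,  0.1062,  0.1395]), np.float64(56.8))
```

View pics/w4.png

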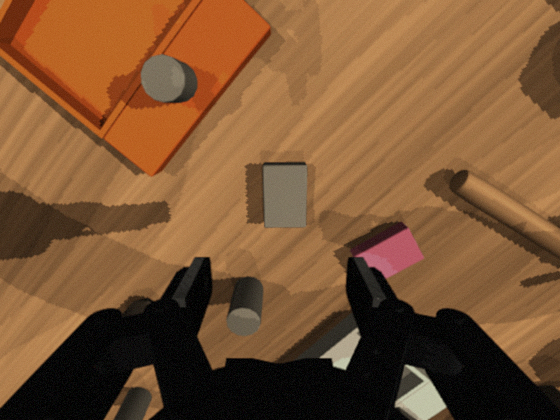

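The view shows the grey slab at (285,195), with the pink look-alike apart from it at (390,250). The fingers have clear room, so I'll grip it.

drive_tool([
  [[0.8,0.002,0.005,0.04,0],[0.8,0.002,0.005,0.09,0],[0.8,0.002,0.005,0.12,0],[0.8,0.002,0.005,0.136,0],[0.6,0.002,0.005,0.139,0],[0.3,0.002,0.005,0.139,0],[0.3,0.002,0.005,0.139,0],[0.3,0.002,0.005,0.139,0]],
])

```text
t: 9.93
ee_pos: [0.4212, 0.3284, 0.0776]
eef_rot: [0.383, 0.924, 0.0, 0.0]
ft_force: [0.3, -0.5, 3.0]
gripper_width: 0.039
grasp_force: 40.8
```

```bash
python3 - <<'E'
from h import *
o=robot.get_obs();print(delta([.636,.249,.19],91.7,o),o["gripper_width"])
E
```

```text
(array([-0.2081,  0.0959, -0.1121]), np.float64(43.3)) 0.03899793741075757
```

drive_tool([
  [[0.3,0,0,-0.03,0],[0.3,0,0,-0.08,0],[0.3,-0.03,0.014,-0.112,5],[0.3,-0.07,0.032,-0.112,14],[0.3,-0.11,0.05,-0.112,24],[0.3,-0.15,0.068,-0.112,34],[0.3,-0.19,0.087,-0.112,43.3],[0.3,-0.209,0.095,-0.112,43.3]],
])

```text
t: 10.92
ee_pos: [0.638, 0.2457, 0.1889]
eef_rot: [0.698, 0.716, 0.0, 0.0]
ft_force: [0.0, 0.8, -0.7]
gripper_width: 0.0392
grasp_force: 40.7
```

drive_tool([
  [[0.3,0,0,0,0],[0.3,0,0,0,0]],
])

```text
t: 11.18
ee_pos: [0.6347, 0.2486, 0.189]
eef_rot: [0.696, 0.718, -0.0, -0.0]
ft_force: [-0.9, 1.0, -1.5]
gripper_width: 0.0391
grasp_force: 40.7
```

```bash
python3 - <<'E'
from h import *
o,p=shot("w5");print(delta([.636,.2465,.084],91.7,o),o["gripper_width"],o["ee_pos"])
for m in measure(o,p,"slab_a",.130,[.636,.249]):print(m[:5])
E
```

```text
(array([-0.0022,  0.0013,  0.105 ]), np.float64(0.1)) 0.03912162889580593 [0.63467144 0.24857426 0.18902362]
(np.float64(0.002971684451793565), 0.93, array([634.2, 251.4]), array([64.3, 39. ]), 92.1)
```

View pics/w5.png

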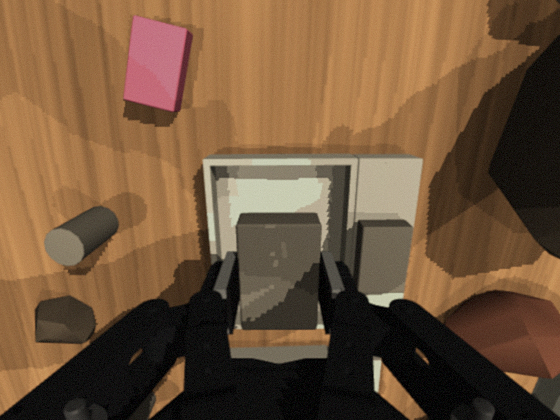

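The second slab is held square at (280,270), over the free half of the tray. I'll lower it.

drive_tool([
  [[0.3,-0.003,0.0015,0.04,0],[0.3,-0.003,0.0015,0.075,0],[0.3,-0.003,0.0015,0.09,0],[0.3,-0.003,0.0015,0.099,0],[0.3,-0.003,0.0015,0.103,0],[0.3,-0.003,0.0015,0.105,0],[0.3,-0.003,0.0015,0.1055,0],[0.3,-0.003,0.0015,0.1055,0]],
])

```text
t: 12.28
ee_pos: [0.6376, 0.2447, 0.0839]
eef_rot: [0.697, 0.717, 0.0, 0.0]
ft_force: [-0.5, -0.4, -0.8]
gripper_width: 0.039
grasp_force: 40.7
```

drive_tool([
  [[0.6,0,0,0,0],[0.6,0,0,0,0],[0.6,0,0,-0.005,0],[0.6,0,0,-0.03,0],[0.6,0,0,-0.08,0],[0.7,0,0,-0.135,0],[0.8,0,0,-0.135,0]],
])

```text
t: 13.15
ee_pos: [0.6392, 0.2461, 0.2245]
eef_rot: [0.697, 0.717, 0.004, 0.002]
ft_force: [0.1, 0.6, -0.1]
gripper_width: 0.0682
grasp_force: 0.0
```

```bash
python3 - <<'E'
from h import *
o,p=shot("w6");print(o["ee_pos"],yaw(o),o["t"])
for m in measure(o,p,"slab_a",.023,[.638,.21]):print(m[:5])
print(delta([.472,.222,.22],100,o))
E
```

```text
[0.63916926 0.2460658  0.22450379] 91.69602984509974 13.15
(np.float64(0.032305846923403894), 0.95, array([637.3, 177.7]), array([66.5, 40.9]), 90.1)
(np.float64(0.03502973259747438), 0.96, array([636.8, 245. ]), array([63.1, 39.7]), 92.7)
(np.float64(0.1733935099591564), 0.86, array([542.7, 354.8]), array([58.7, 43.3]), 76.8)
(array([-0.0191, -0.1678,  0.003 ]), np.float64(-8.3))
```

drive_tool([
  [[0.8,-0.006,-0.05,0,0],[0.8,-0.012,-0.1,0,0],[0.8,-0.019,-0.15,0,0],[0.8,-0.019,-0.168,0,0],[0.8,-0.019,-0.168,0,0],[0.8,-0.019,-0.168,0,0]],
])

```text
t: 14.0
ee_pos: [0.4712, 0.2206, 0.2183]
eef_rot: [0.697, 0.717, 0.0, -0.0]
ft_force: [1.1, -0.5, 0.4]
gripper_width: 0.0684
grasp_force: 0.0
```

```bash
cat >> h.py <<'E'
def fitcyl(o,p,cls,h,r,near):
    "fit xy of a standing cylinder: hull of projected rims against mask box"
    from scipy.optimize import least_squares
    t=np.linspace(0,2*np.pi,40);ring=np.c_[np.cos(t),np.sin(t)]*r
    def box(xy):
        P=np.r_[np.c_[ring+xy,np.zeros(40)],np.c_[ring+xy,np.full(40,h)]]
        q=proj(p,P,o);return np.r_[q.min(0),q.max(0)]
    out=[]
    for d in finder.masks_of(p,cls):
        s=least_squares(lambda x:box(x)-d["box"],near)
        out.append((np.linalg.norm(s.x-near),round(d["confidence"],2),s.x.round(4),(s.fun).round(1)))
    return sorted(out,key=lambda t:t[0])
E
python3 - <<'E'
from h import *
o,p=shot("w7");print(o["ee_pos"],yaw(o),o["t"])
for m in fitcyl(o,p,"core_a",.055,.016,[.472,.222]):print(m,delta([*m[2],.09],92,o))
E
```

```text
[0.4711848  0.22060374 0.21833112] 91.65505002394707 14.0
(np.float64(0.002586144186411521), 0.95, array([0.4724, 0.2246]), array([-2.1,  0.1,  2.1,  0. ])) (array([0.0039, 0.0013, 0.1283]), np.float64(-0.3))
```

View pics/w7.png

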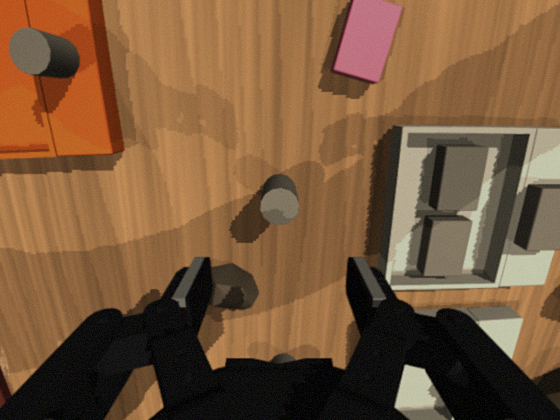

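The core stands at (280,200), centred between the fingers, and both slabs lie flat in their tray at (460,175) and (445,245). I'll grip the core.

drive_tool([
  [[0.8,0.004,0.001,0.04,0],[0.8,0.004,0.001,0.09,0],[0.8,0.004,0.001,0.116,0],[0.8,0.004,0.001,0.124,0],[0.6,0.004,0.001,0.124,0],[0.4,0.004,0.001,0.124,0],[0.25,0.004,0.001,0.124,0],[0.2,0.004,0.001,0.124,0]],
])

```text
t: 15.1
ee_pos: [0.4717, 0.2251, 0.0958]
eef_rot: [0.697, 0.717, 0.001, 0.001]
ft_force: [-0.6, -0.1, 6.4]
gripper_width: 0.031
grasp_force: 39.6
```

drive_tool([
  [[0.2,0,0,0,0],[0.2,0,0,0,0]],
])

```text
t: 15.35
ee_pos: [0.4717, 0.2251, 0.0958]
eef_rot: [0.697, 0.717, 0.001, 0.001]
ft_force: [-1.3, -0.2, 7.4]
gripper_width: 0.031
grasp_force: 39.6
```

```bash
python3 - <<'E'
from h import *
o=robot.get_obs();print(delta([.631,.043,.22],93.5,o),o["gripper_width"],o["ee_pos"])
E
```

```text
(array([-0.1867,  0.1542, -0.124 ]), np.float64(-1.8)) 0.031046097668120193 [0.47166787 0.22514132 0.09578184]
```

drive_tool([
  [[0.2,0,0,-0.03,0],[0.2,0,0,-0.08,0],[0.2,-0.01,0.01,-0.12,0],[0.2,-0.05,0.04,-0.125,-1],[0.2,-0.09,0.075,-0.125,-1.8],[0.2,-0.13,0.108,-0.125,-1.8],[0.2,-0.165,0.137,-0.125,-1.8],[0.2,-0.187,0.154,-0.125,-1.8]],
])

```text
t: 16.35
ee_pos: [0.6316, 0.0396, 0.2195]
eef_rot: [0.686, 0.727, -0.0, 0.0]
ft_force: [-0.1, -0.4, -1.3]
gripper_width: 0.031
grasp_force: 39.9
```

drive_tool([
  [[0.2,0,0,0,0],[0.2,0,0,0,0]],
])

```text
t: 16.6
ee_pos: [0.6299, 0.0431, 0.2196]
eef_rot: [0.685, 0.729, 0.0, -0.0]
ft_force: [0.4, 1.2, -0.7]
gripper_width: 0.0308
grasp_force: 39.9
```

```bash
python3 - <<'E'
from h import *
o,p=shot("w8");print(o["ee_pos"],yaw(o),o["t"],o["gripper_width"])
E
```

```text
[0.62990941 0.04313658 0.21955246] 93.53379301693232 16.6 0.030767946170184836
```

View pics/w8.png

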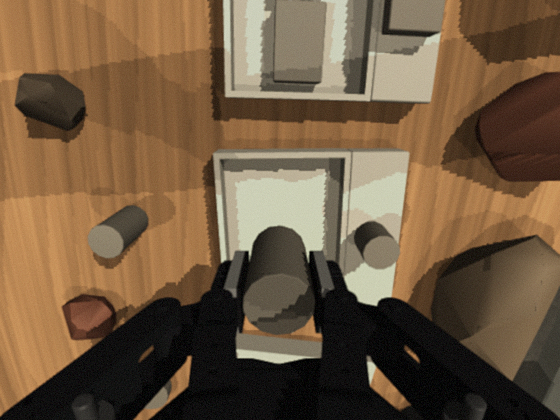

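The core is held upright at (280,280) over the core tray, whose rim's far corners are at (215,152) and (351,151).

```bash
python3 - <<'E'
from h import *
o=robot.get_obs();p=camera("wrist")
w=toplane(p,[(215,152),(351,151)],.025,o)[:,:2];print(w)
v=(w[1]-w[0]);v/=np.linalg.norm(v);n=np.array([-v[1],v[0]]);m=w.mean(0);c=m-.08*n
print(np.degrees(np.arctan2(v[1],v[0])),"centre",c,"slots",c+.035*n,c-.035*n,delta([*(c+.036*n),.102],93.5,o))
E
```

```text
[[0.57174183 0.08246479]
 [0.68931276 0.09067539]]
3.99478224759008 centre [0.63610055 0.00676446] slots [0.63366225 0.04167942] [ 0.63853884 -0.0281505 ] (array([-0.0012,  0.0037,  0.1177]), np.float64(0.1))
```

drive_tool([
  [[0.2,-0.001,0.003,0.04,0],[0.2,-0.001,0.003,0.08,0],[0.2,-0.001,0.003,0.1,0],[0.2,-0.001,0.003,0.11,0],[0.2,-0.001,0.003,0.115,0],[0.2,-0.001,0.003,0.117,0],[0.2,-0.001,0.003,0.1175,0],[0.2,-0.001,0.003,0.1175,0]],
])

```text
t: 17.7
ee_pos: [0.6337, 0.0416, 0.1025]
eef_rot: [0.685, 0.728, 0.0, 0.0]
ft_force: [0.4, -0.3, -0.2]
gripper_width: 0.0309
grasp_force: 40.0
```

drive_tool([
  [[0.5,0,0,0,0],[0.55,0,0,0,0],[0.55,0,0,-0.004,0],[0.55,0,0,-0.03,0],[0.55,0,0,-0.08,0],[0.7,0,0,-0.118,0],[0.8,0,0,-0.118,0]],
])

```text
t: 18.58
ee_pos: [0.635, 0.0421, 0.2241]
eef_rot: [0.685, 0.728, 0.002, 0.002]
ft_force: [0.6, 0.7, -0.6]
gripper_width: 0.0684
grasp_force: 0.0
```

```bash
python3 - <<'E'
from h import *
o,p=shot("w9");print(o["ee_pos"],yaw(o),o["t"])
p["img"];
for m in fitcyl(o,p,"core_a",.055,.016,[.483,.005]):print(m)
print(delta([.483,.005,.22],90,o))
E
```

```text
[0.63498295 0.04205183 0.22405132] 93.49994832845167 18.575
(np.float64(0.0026789811508880555), 0.85, array([0.4813, 0.0029]), array([ 0.1, -2. , -0.1,  1.8]))
(np.float64(0.15364311555675564), 0.59, array([0.633 , 0.0383]), array([-1.3,  0.2,  1.3, -0.1]))
(array([-0.0277, -0.154 ,  0.0031]), np.float64(3.5))
```

drive_tool([
  [[0.8,-0.009,-0.05,0,1],[0.8,-0.018,-0.1,0,3],[0.8,-0.029,-0.145,0,3.5],[0.8,-0.029,-0.155,0,3.5],[0.8,-0.029,-0.155,0,3.5],[0.8,-0.029,-0.155,0,3.5]],
])

```text
t: 19.42
ee_pos: [0.4813, 0.0036, 0.2198]
eef_rot: [0.707, 0.707, 0.0, -0.0]
ft_force: [0.6, -0.1, 0.5]
gripper_width: 0.0684
grasp_force: 0.0
```

```bash
python3 - <<'E'
from h import *
o,p=shot("w10");print(o["ee_pos"],yaw(o),o["t"])
for m in fitcyl(o,p,"core_a",.055,.016,[.482,.003]):print(m,delta([*m[2],.0955],90,o))
E
```

```text
[0.4813127  0.00355627 0.21978671] 90.03022174194709 19.425
(np.float64(0.0014135326324186562), 0.95, array([0.4825, 0.0043]), array([-1.2, -0.5,  1.2,  0.5])) (array([0.0007, 0.0012, 0.1243]), np.float64(0.0))
(np.float64(0.1148827499512145), 0.43, array([ 0.4328, -0.1008]), array([ 3.8, -3.4, -4.4,  3. ])) (array([-0.1044, -0.0486,  0.1242]), np.float64(0.0))
(np.float64(0.16047010964180083), 0.94, array([0.6384, 0.039 ]), array([-0.8, -0.8,  0.7,  0.7])) (array([0.0353, 0.1571, 0.1243]), np.float64(0.0))
```

View pics/w10.png

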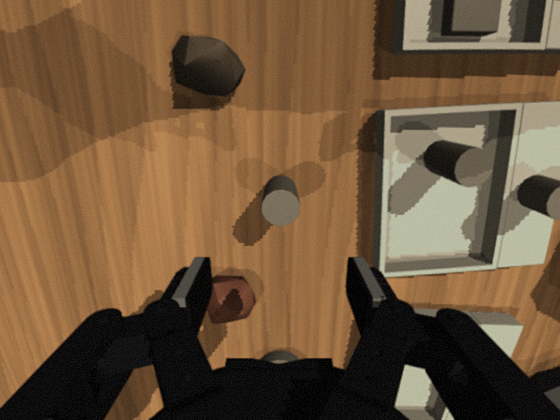

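The first core stands upright in the tray at (460,162), and the second is centred at (281,200).

drive_tool([
  [[0.8,0.001,0.001,0.04,0],[0.8,0.001,0.001,0.09,0],[0.8,0.001,0.001,0.116,0],[0.8,0.001,0.001,0.124,0],[0.6,0.001,0.001,0.124,0],[0.4,0.001,0.001,0.124,0],[0.2,0.001,0.001,0.124,0],[0.2,0.001,0.001,0.124,0]],
])

```text
t: 20.52
ee_pos: [0.4824, 0.0042, 0.0972]
eef_rot: [0.707, 0.707, 0.001, 0.001]
ft_force: [-1.2, 0.8, 6.6]
gripper_width: 0.0309
grasp_force: 39.4
```

```bash
python3 - <<'E'
from h import *
o=robot.get_obs();print(delta([.6385,-.029,.22],93.5,o),o["gripper_width"],o["ee_pos"])
E
```

```text
(array([-0.0332,  0.1564, -0.1224]), np.float64(-3.5)) 0.030867352355439647 [0.48240031 0.00421962 0.0972185 ]
```

drive_tool([
  [[0.2,0,0,-0.03,0],[0.2,0,0,-0.08,0],[0.2,-0.002,0.01,-0.12,0],[0.2,-0.01,0.05,-0.123,-1],[0.2,-0.02,0.095,-0.123,-2],[0.2,-0.03,0.135,-0.123,-3.5],[0.2,-0.033,0.156,-0.123,-3.5],[0.2,-0.033,0.156,-0.123,-3.5]],
])

```text
t: 21.52
ee_pos: [0.6382, -0.0292, 0.2185]
eef_rot: [0.685, 0.728, 0.0, -0.0]
ft_force: [-0.7, 0.2, -0.5]
gripper_width: 0.0313
grasp_force: 40.2
```

drive_tool([
  [[0.2,0,0,0,0]],
])

```text
t: 21.65
ee_pos: [0.6368, -0.0286, 0.2189]
eef_rot: [0.685, 0.728, -0.0, -0.0]
ft_force: [0.4, 0.2, -1.7]
gripper_width: 0.0306
grasp_force: 40.2
```

```bash
python3 - <<'E'
from h import *
o=robot.get_obs();print(delta([.6385,-.029,.103],93.5,o),o["gripper_width"],o["ee_pos"])
E
```

```text
(array([-0.0006,  0.0018,  0.1159]), np.float64(0.0)) 0.030649447961690574 [ 0.63676971 -0.02855914  0.21892652]
```

drive_tool([
  [[0.2,0,0.001,0.04,0],[0.2,0,0.001,0.08,0],[0.2,0,0.001,0.1,0],[0.2,0,0.001,0.109,0],[0.2,0,0.001,0.113,0],[0.2,0,0.001,0.115,0],[0.2,0,0.001,0.1155,0],[0.2,0,0.001,0.1155,0]],
])

```text
t: 22.65
ee_pos: [0.6387, -0.0288, 0.1039]
eef_rot: [0.685, 0.728, 0.0, 0.0]
ft_force: [0.6, -0.4, -1.3]
gripper_width: 0.0307
grasp_force: 40.2
```

drive_tool([
  [[0.5,0,0,0,0],[0.55,0,0,0,0],[0.55,0,0,-0.004,0],[0.55,0,0,-0.03,0],[0.55,0,0,-0.08,0],[0.8,0,0,-0.116,0],[1,0,0,-0.116,0]],
])

```text
t: 23.52
ee_pos: [0.64, -0.0285, 0.2234]
eef_rot: [0.685, 0.728, 0.002, 0.002]
ft_force: [0.7, -0.5, -0.9]
gripper_width: 0.0804
grasp_force: 0.0
```

```bash
python3 - <<'E'
from h import *
o,p=shot("w11");print(o["ee_pos"],yaw(o),o["t"])
for m in fitcyl(o,p,"core_a",.055,.016,[.638,-.028]):print(m)
for m in fitcyl(o,p,"disc",.016,.027,[.482,-.218]):print(m)
print(delta([.483,-.218,.22],90,o))
E
```

```text
[ 0.64001888 -0.02853062  0.22336791] 93.49580756801089 23.525
(np.float64(0.0021198299203687445), 0.95, array([ 0.6376, -0.0301]), array([ 0.7, -0.5, -0.7,  0.4]))
(np.float64(0.06929058667086807), 0.79, array([0.6336, 0.0411]), array([ 0.8, -1.1, -0.8,  1.1]))
(array([-0.1795, -0.1683,  0.0025]), np.float64(3.5))
```

drive_tool([
  [[1,-0.04,-0.038,0,2],[1,-0.08,-0.075,0,4],[1,-0.12,-0.113,0,6],[1,-0.16,-0.15,0,7.5],[1,-0.18,-0.169,0,7.5],[1,-0.18,-0.169,0,7.5],[1,-0.18,-0.169,0,7.5]],
])

```text
t: 24.55
ee_pos: [0.4809, -0.2179, 0.2187]
eef_rot: [0.731, 0.682, 0.0, -0.001]
ft_force: [-0.4, 1.1, 0.7]
gripper_width: 0.0854
grasp_force: 0.0
```

```bash
python3 - <<'E'
from h import *
o,p=shot("w12");print(o["ee_pos"],yaw(o),o["t"])
for m in fitcyl(o,p,"disc",.016,.027,[.482,-.218]):print(m,delta([*m[2],.0755],86,o))
E
```

```text
[ 0.48090784 -0.21793964  0.21873934] 86.03589475896753 24.55
(np.float64(0.0035795789749007096), 0.91, array([ 0.4811, -0.2215]), array([-0.3, -1.7,  0.3,  1.9])) (array([-0.0037,  0.0006,  0.1432]), np.float64(0.0))
```

View pics/w12.png

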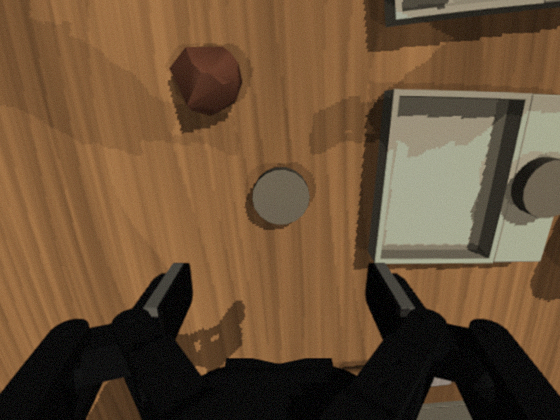

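The disc is at (281,195), with the disc tray to the right: rim corners (392,90), (531,95), (374,262) and (494,262).

drive_tool([
  [[1,-0.002,0.001,0.04,0],[1,-0.002,0.001,0.09,0],[1,-0.002,0.001,0.125,0],[1,-0.002,0.001,0.139,0],[0.8,-0.002,0.001,0.142,0],[0.5,-0.002,0.001,0.142,0],[0.4,-0.002,0.001,0.142,0],[0.4,-0.002,0.001,0.142,0]],
])

```text
t: 25.65
ee_pos: [0.4825, -0.221, 0.0789]
eef_rot: [0.731, 0.682, 0.0, 0.001]
ft_force: [-1.4, 2.2, 7.8]
gripper_width: 0.0519
grasp_force: 42.2
```

```bash
python3 - <<'E'
from h import *
o=robot.get_obs();print(o["gripper_width"],o["ee_pos"])
p=camera("wrist")
o2=dict(o);o2["ee_pos"]=np.array([.4809,-.2179,.2187])
w=toplane(p,[(392,90),(531,95),(494,262),(374,262)],.025,o2)[:,:2];c=w.mean(0);print(w.round(3),c)
print(delta([*c,.2],86,o))
E
```

```text
0.051869022029448285 [ 0.48250684 -0.22095266  0.07892683]
[[ 0.58  -0.131]
 [ 0.701 -0.141]
 [ 0.691 -0.299]
 [ 0.569 -0.289]] [ 0.63529573 -0.21497157]
(array([ 0.0165,  0.1523, -0.1208]), np.float64(0.0))
```

drive_tool([
  [[0.4,0,0,-0.03,0],[0.4,0,0,-0.08,0],[0.4,0,0.01,-0.12,0],[0.4,0.005,0.05,-0.121,0],[0.4,0.01,0.09,-0.121,0],[0.4,0.015,0.13,-0.121,0],[0.4,0.0165,0.152,-0.121,0],[0.4,0.0165,0.152,-0.121,0]],
])

```text
t: 26.7
ee_pos: [0.6355, -0.2144, 0.1984]
eef_rot: [0.731, 0.682, 0.0, 0.0]
ft_force: [-0.5, -0.1, -2.1]
gripper_width: 0.0518
grasp_force: 42.4
```

drive_tool([
  [[0.4,0,0,0,0]],
])

```text
t: 26.82
ee_pos: [0.6337, -0.2153, 0.1985]
eef_rot: [0.731, 0.682, -0.0, -0.0]
ft_force: [0.0, -0.6, -1.9]
gripper_width: 0.0518
grasp_force: 42.4
```

```bash
python3 - <<'E'
from h import *
o=robot.get_obs();print(o["gripper_width"],o["ee_pos"],delta([.6353,-.215,.085],86,o))
E
```

```text
0.05180322158554324 [ 0.63371558 -0.21526038  0.19852298] (array([0.0004, 0.0016, 0.1135]), np.float64(-0.0))
```

drive_tool([
  [[0.4,0,0.001,0.04,0],[0.4,0,0.001,0.08,0],[0.4,0,0.001,0.1,0],[0.4,0,0.001,0.108,0],[0.4,0,0.001,0.112,0],[0.4,0,0.001,0.113,0],[0.4,0,0.001,0.1135,0],[0.4,0,0.001,0.1135,0]],
])

```text
t: 27.82
ee_pos: [0.6356, -0.2151, 0.0855]
eef_rot: [0.731, 0.682, 0.0, 0.0]
ft_force: [0.9, 0.4, -0.9]
gripper_width: 0.0517
grasp_force: 42.5
```

drive_tool([
  [[0.72,0,0,0,0],[0.72,0,0,0,0],[0.72,0,0,-0.005,0],[0.72,0,0,-0.03,0],[0.72,0,0,-0.08,0],[0.72,0,0,-0.12,0],[0.72,-0.05,-0.05,-0.14,0],[0.72,-0.1,-0.1,-0.14,0]],
])

```text
t: 28.82
ee_pos: [0.5429, -0.2959, 0.2265]
eef_rot: [0.731, 0.683, 0.001, 0.002]
ft_force: [-0.1, -2.1, -0.2]
gripper_width: 0.0613
grasp_force: 0.0
```

```bash
python3 - <<'E'
from h import *
o=robot.get_obs();print(o["ee_pos"],o["t"])
p=camera("scene");i=p["img"][:,:,::-1]
cv2.imwrite("pics/end.png",cv2.resize(i[120:420,180:500],None,fx=2,fy=2,interpolation=2))
E
```

```text
[ 0.54290685 -0.29589446  0.22650579] 28.825
```

View pics/end.png

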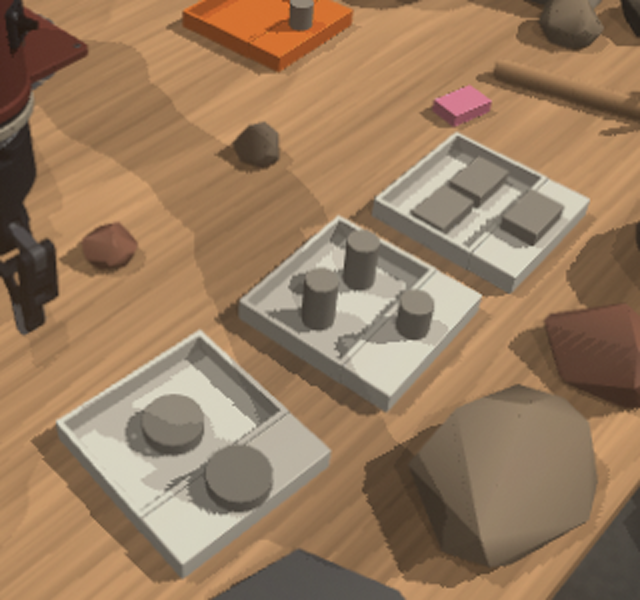

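The picture shows all five stones in place: the slabs at (443,208) and (480,180), the cores standing at (320,297) and (361,258), and the disc at (173,423). Neither rough stone has moved.

```bash
python3 -c "
from rig import job;print(job.finish_job())"
```

```text
the job is handed in; nothing more can be done
None
```

All five cut stones are in their matching white trays (cores upright, slabs and disc flat) and the rough stones are untouched. I handed the job in after about 29 s of robot time, but it returned no verdict.

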